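Seat the proud terminal and point out the free charging cup

ROBOT

A 7-joint arm with a two-finger parallel gripper is mounted at the origin on the work surface. World frame = base frame: x ahead of the robot, y to its left, z up, the work surface at z = 0. Lengths are in m, angles in rad, forces in N, time in s.
With the tool pointing down it reaches from about 0.35 to 0.9 m from the base axis. Payload 19.9 kg.
Tool frame: the origin (TCP) lies where the fingers leave the gripper's body, on its centre line; the fingertips stand 73 mm ahead of it and the grasp point (between the pads) lies 54 mm ahead of it (finger_overhang is the distance from the TCP to the fingertips, in m); z points along the fingers, y is the line along which they close (so a half turn about z gives the same grasp; the last joint's range is limited). The gripper opens to 85 mm and grips with 20 to 120 N. Pads are 22 mm wide; open, the fingers measure 114 mm over their backs; the gripper's body (76 mm by 85 mm) begins 54 mm behind the grasp point. The pads swing forward as they close: fully open they stand 13 mm farther back than shut.
Start: joints at [1.117, 0.417, -0.01, 1.614, 0.005, 1.111, -0.053], TCP at [0.251, -0.572, 0.304] pointing down, gripper open.
Joint ranges: [-2.81, 2.81], [-0.39, 2.02], [-1.27, 1.25], [0.06, 2.57], [-1.19, 4.33], [0.19, 2], [-2.82, 2.82]. Speed limits (rad/s): [1.89, 1.89, 2.39, 2.39, 3.01, 3.01, 3.01].

INTERFACE

Orientations are given as a 3x3 rotation matrix whose columns are the frame's x, y, z axes.
In Python, from plant import * gives the robot as it stands.
- The arm moves only by the tool send_rows, never from a script. Its argument "rows" is one flat list of numbers, 7 for each row, row after row: the turn, a rotation vector about the tool's x, y, z in degrees, then the shift along the tool's x, y, z in cm, then the opening, from 0 (shut) to 1 (fully open). In form: [rx, ry, rz, dx, dy, dz, fingers, rx, ry, rz, dx, dy, dz, fingers, ...]. A call has exactly 5 rows; each row shifts and turns the commanded pose from where the row before left it, along the tool's axes as they then stand; what a row does not reach is not made up. A row lasts 1/8 s, in which the tool goes at most 62.5 mm and 10.7 degrees, less where a joint would pass 70% of its speed; a pose out of reach is approached as far as the arm can. A call with a gripper value outside its range is refused whole. The fingers move at their own pace and stop on an object; "squeeze" is the grip in N (left out, the last holds). Time passes only in rows, so rows that do not move let the fingers close, or fill a call up. It gives the time, the measured TCP pose, the force, the opening and the grip force at its end, in the units of the state.
- get_state(): the state, without advancing time (a new reading comes with each control period).
- grab_frame(name): name is "scene" or "top" or "wrist"; returns a dict with "color" (400x640x3 uint8, red, green, blue), "fx", "fy", "cx", "cy" (pixels), "world_from_camera" (4x4, takes a point from camera to world coordinates); the wrist camera has in their place "tool_from_camera" (4x4, takes a point from camera to tool coordinates, whose origin is the TCP and whose axes are the flange's). Camera axes: x right, y up, looking along -z (the intrinsics and any distortion apply to the point x, -y, -z); pixel columns grow to the right and rows downward; lengths in m; the calibration is good to about 2 mm. A picture is of the moment at which its call begins: read the wrist's pose just before it. There is no depth.
- sign_off(): hands the job in; it is judged then, once.
Trained networks look in a picture, given as the dict that the camera call returned (one of the last four; its "shot" number tells which), for a name from the list of things; names that differ only in an ending like _2 or _b are one class to them, and where a whole thing is asked for, a point or a joint stands for the part that bears it (a point fixed in the world has none). Each returns a list of dicts, best first, with "p" (0 to 1); they miss things now and then, are a little off and sometimes report something else, mostly with a low value. They report only what shows in the picture. A call takes as long as a camera call.
- silhouettes(query, picture): "mask" (400x640 bool, what is visible of it) and "rect" ([centre column, centre row, width, height] in pixels, round what is visible of it).
The state is a dict: "time": time; "joint_pos": joint angles; "joint_velocities": joint speeds; "tau": joint torques, N m; "tcp_pos": TCP position; "orientation": TCP orientation; "wrist_force": force on the tool from outside, world axes, zero at the start; "wrist_torque": the same for the moment, N m; "opening": finger opening in m; "grasp_force": force on a finger pad.
Only numpy, scipy, OpenCV 4.12 (cv2) and the standard library are available. Lean on these libraries where they do the work, as an engineer would, in place of code of your own. Each camera call takes 0.05 s, during which the arm holds its last target. There are 200 camera calls.

TASK

One handheld terminal in the charging dock stands proud of its cup and is not charging: push it down with the fingertips, without forcing it, until it is fully home like the other two. Then show me where to dock mine: point at the empty cup from just above its open mouth for at least two seconds, without touching it, and finish still pointing there. Do not touch the other two terminals or their cups, leave the label rolls and the scanner where they are, and lift nothing.

Things in the scene. Friction and masses are not known exactly. Their poses are not given: they have to be found in the camera images.
- dock: Charging dock, fixed: a low black rail 150 mm deep (its x), 470 mm long (its y), 20 mm high, front to the robot apart from a small yaw. Origin: centre of its underside. Four like cups stand on it in a row along its y, 112 mm apart; three hold a terminal and one is empty, in any order. 32 mm of free space separates neighbouring terminals.
- term_a (a joint): How far (m) the proud terminal stands up from home along its own leaning length: 0 = fully home, 0.016 to 0.024 at the start. It slides stiffly (about 5 N of push moves it), stays where it is left and stops dead at 0.
- term_a_top (a point): Centre of the flat top end (80 x 26 mm, edges rounded) of the proud terminal; it moves with the terminal. Its z axis points up along the terminal's length, the direction in which it slides (12 degrees from vertical), its y axis along the dock's row.
- cup_a: The cup that carries the proud terminal; fixed on the dock, 86 mm wide, rim about 80 mm above the bench. Origin: centre under its foot plate, 20 mm above the bench. The terminals are alike: 165 mm long, 80 mm wide (along the row), 26 mm thick, dark, leaning back 12 degrees (top towards the dock's +x); tops of seated ones are about 207 mm above the bench.
- cup_b: A cup with a fully seated terminal, to be left alone; same shape and origin as cup_a.
- cup_c: The other cup with a fully seated terminal, to be left alone; same shape and origin as cup_a.
- term_b (a joint): How far (m) the terminal in cup_b stands up from home; 0 = fully home.
- term_c (a joint): How far (m) the terminal in cup_c stands up from home; 0 = fully home.
- cup_free: The empty cup, fixed on the dock: an open pocket 86 mm wide and 40 mm deep, with a low front lip and a back rest that rises 10 mm above and ends about 20 mm behind the centre of the mouth. Same origin as cup_a.
- free_mouth (a point): Centre of the open mouth of the empty cup, level with its side walls, about 84 mm above the bench; its z axis is vertical. Where the cup lies between two terminals, the free width between them is 144 mm along the row and they rise about 125 to 145 mm above this point.
- roll_full: Full roll of labels standing on end, 110 mm diameter, 80 mm high, on the bench behind the dock; loose. Origin at the centre of its underside.
- roll_small: Part-used roll of labels standing on end, 68 mm diameter, 80 mm high, behind the dock; loose. Origin at the centre of its underside.
- scanner: Pistol-grip barcode scanner lying on its side to the left of the dock, 190 mm long, 64 mm high; loose. Origin on the bench under the middle of its barrel, x along the barrel.

How it is judged:
On the way, in this order (a step that is already met when the one before it is completed fails the run):
1. the proud terminal is pushed fully home (value of joint term_a below 0.002 m), for 0.2 s.
2. the fingertips point at the empty cup from just above its mouth for two seconds without touching it (horizontal distance between the grasp point and free_mouth below 0.03 m and z of the grasp point in the frame of free_mouth between 0.015 and 0.08 m and contact force between anything else and cup_free below 0.3 N), for 2 s.
At the end, for the whole second after the job is handed in: All three terminals home within 2 mm; the grasp point between the finger pads within 30 mm sideways of the centre of the empty cup's mouth and 15 to 80 mm above it (fingertips at most about 60 mm above it), touching nothing; rolls and scanner within 10 mm of where they stood (value of joint each of term_a, term_b, term_c below 0.002 m and horizontal distance between the grasp point and free_mouth below 0.03 m and z of the grasp point in the frame of free_mouth between 0.015 and 0.08 m and distance of each of roll_full, roll_small, scanner from where it was at the start of the episode below 0.01 m).
It fails at once if the empty cup is touched (contact force between anything else and cup_free above 0.5 N).
It fails at once if a seated terminal or its cup is touched (contact force between anything else and cup_b above 1 N or contact force between anything else and cup_c above 1 N).
It fails at once if a terminal is pulled up out of its cup (the proud one beyond 30 mm, the others beyond 4 mm) (value of joint term_a above 0.03 m or value of joint any of term_b, term_c above 0.004 m).
It fails at once if the terminal is forced: more than 60 N (contact force between anything else and cup_a above 60 N).
It fails at once if a label roll or the scanner is moved by more than 10 mm or lifted (distance of any of roll_full, roll_small, scanner from where it was at the start of the episode above 0.01 m).
It also fails if it takes over 40 s, if anything falls off the work surface, if the arm or the gripper's body presses on something with over 40 N, if the wrist force passes 120 N, or if a joint passes its speed limit or range.

## Working session

There is one attempt and no reset: what is moved stays moved. The work goes in short steps, Python scripts to look and compute and a tool call to move; the robot and the scene stay as the last step left them, time stands still between calls to the robot, and variables do not carry over. Pictures are saved under pics/ and viewed, at most 10 in all, crops included, and the job is handed in when it is done.

Besides the shell and the picture viewer there is one more tool, called after "Call:" by a JSON object that holds its "api" and its "payload". send_rows: Moves the arm, as the interface text tells. Its arguments: {"type":"object","properties":{"rows":{"type":"array","items":{"type":"number"}},"squeeze":{"type":"number"}},"required":["rows"]}

```bash
mkdir -p pics; python3 - <<'E'
from plant import *
import cv2,numpy as np
s=get_state();print(s['time'],s['tcp_pos'],s['orientation'],s['opening'],s['wrist_force'])
for n in("scene","top"):
    f=grab_frame(n);cv2.imwrite(f"pics/{n}0.png",f["color"][...,::-1])
    print(n,f["fx"],f["fy"],f["cx"],f["cy"],np.round(f["world_from_camera"],4).tolist(),[k for k in f])
    for q in("dock","term_a_top","cup_a","cup_free"):
        print(q,[(round(r["p"],2),np.round(r["rect"]).tolist()) for r in silhouettes(q,f)])
E
```

```text
0.0 [ 0.25063436 -0.57226303  0.30328261] [[ 9.15995291e-01  4.01188636e-01 -5.51503249e-04]
 [ 4.01189008e-01 -9.15994677e-01  1.06354638e-03]
 [-7.84913185e-05 -1.19546052e-03 -9.99999282e-01]] 0.0856097539186845 [-0.1895853  -0.1467284   0.85277587]
scene 516.7942265878193 516.7942265878193 316.1390175680406 208.65193313268034 [[-0.4485, -0.721, 0.5282, 1.2541], [0.8937, -0.3533, 0.2766, 0.4799], [-0.0129, 0.5961, 0.8028, 1.132], [0.0, 0.0, 0.0, 1.0]] ['color', 'fx', 'fy', 'cx', 'cy', 'world_from_camera', 'shot']
dock [(0.9, [296.0, 197.0, 178.0, 83.0])]
term_a_top [(0.79, [356.0, 178.0, 34.0, 37.0])]
cup_a [(0.92, [274.0, 170.0, 40.0, 60.0]), (0.81, [317.0, 180.0, 40.0, 58.0]), (0.75, [356.0, 187.0, 39.0, 66.0]), (0.21, [314.0, 245.0, 25.0, 38.0])]
cup_free [(0.68, [241.0, 174.0, 42.0, 35.0])]
top 392.29062757236187 392.29062757236187 316.5476253631495 195.65881217476894 [[-0.0, 0.9938, -0.1112, 0.4808], [-0.9996, 0.0029, 0.0265, 0.1427], [0.0266, 0.1112, 0.9934, 1.1036], [0.0, 0.0, 0.0, 1.0]] ['color', 'fx', 'fy', 'cx', 'cy', 'world_from_camera', 'shot']
dock [(0.62, [352.0, 238.0, 174.0, 79.0])]
term_a_top [(0.83, [285.0, 236.0, 35.0, 26.0])]
cup_a [(0.94, [377.0, 231.0, 43.0, 37.0]), (0.88, [333.0, 237.0, 43.0, 41.0]), (0.74, [290.0, 243.0, 43.0, 43.0])]
cup_free [(0.86, [415.0, 225.0, 40.0, 33.0])]
```

```bash
python3 - <<'E'
import cv2,numpy as np
a=cv2.imread("pics/scene0.png")[110:270,200:420];b=cv2.imread("pics/top0.png")[170:310,240:460]
cv2.imwrite("pics/a1.png",cv2.resize(a,None,fx=3.5,fy=3.5,interpolation=2))
cv2.imwrite("pics/b1.png",cv2.resize(b,None,fx=3.5,fy=3.5,interpolation=2))
E
```

```text
(no output)
```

View pics/a1.png

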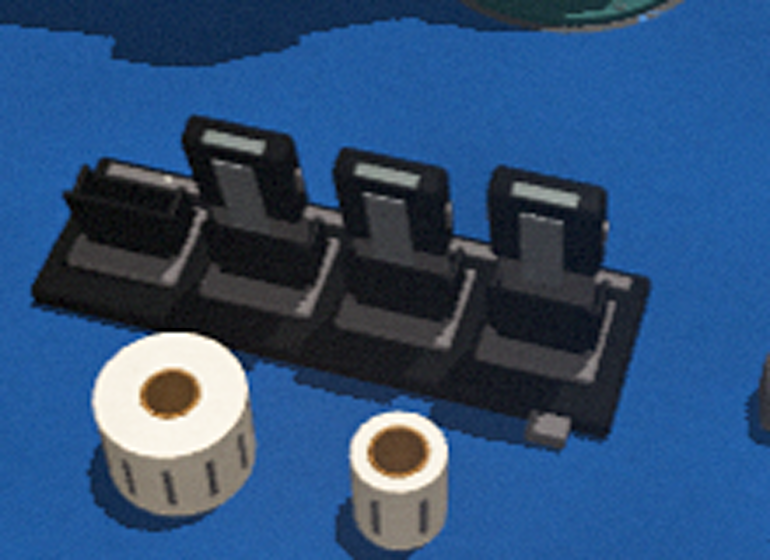

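View pics/b1.png

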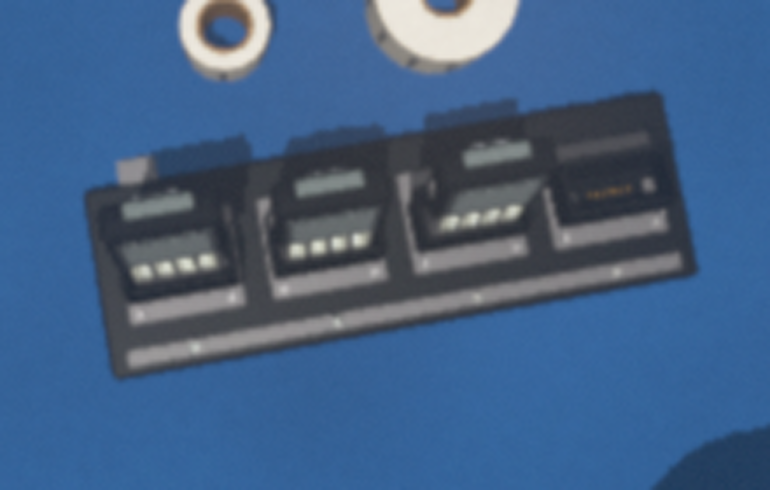

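View pics/top0.png

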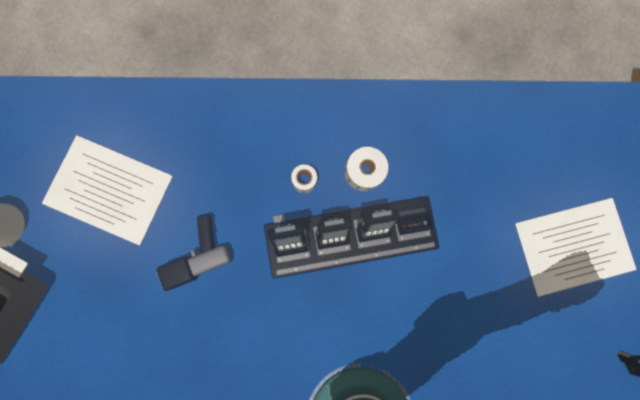

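The scene crop shows the empty cup at the −y end (full image about (241,174)). The +y end terminal (356,178) stands too high against the row's spacing, so it is the proud one. The top view shows the dock corners clearly.

```bash
cat > h.py <<'E'
import numpy as np,cv2
from scipy.optimize import least_squares
def proj(f,P,T=None):
    T=np.array(f["world_from_camera"]) if T is None else T
    p=(np.atleast_2d(P)-T[:3,3])@T[:3,:3]
    return np.c_[f["cx"]+f["fx"]*p[:,0]/-p[:,2],f["cy"]-f["fy"]*p[:,1]/-p[:,2]]
def dockT(v):
    c,s=np.cos(v[2]),np.sin(v[2]);T=np.eye(4);T[:2,:2]=[[c,-s],[s,c]];T[:2,3]=v[:2];return T
def tr(T,P):return np.atleast_2d(P)@T[:3,:3].T+T[:3,3]
S,C=np.sin(np.radians(12)),np.cos(np.radians(12))
E
python3 - <<'E'
from plant import *
from h import *
f=grab_frame("top");g=grab_frame("scene")
m=np.array([[85,190],[660,93],[695,272],[118,377]])/3.5+[240,170]
P=np.array([[.075,.235,.02],[.075,-.235,.02],[-.075,-.235,.02],[-.075,.235,.02]])
r=least_squares(lambda v:(proj(f,tr(dockT(v),P))-m).ravel(),[.45,0.05,0])
print(r.x,np.round(r.fun,1));v=r.x;T=dockT(v)
print("scene dock",np.round(proj(g,tr(T,P)),1).tolist())
# cup silhouettes & edges: predicted free cup origin and mouths
for j in range(4):
    y=-.168+.112*j
    print(j,tr(T,[0,y,.084]),proj(f,tr(T,[0,y,.084])).round(),proj(g,tr(T,[0,y,.084])).round())
np.save("dock.npy",v)
for n,F in(("top",f),("scene",g)):
    im=F["color"][...,::-1].copy();im=cv2.resize(im,None,fx=4,fy=4,interpolation=2)
    D=lambda Q,c,cl=True:cv2.polylines(im,[np.int32(proj(F,tr(T,Q))*4+1.5)],cl,c,1)
    D(P,(0,255,0));D(P*[1,1,0],(0,255,255))
    for j in range(4):
        y=-.168+.112*j;o=np.array([.0,y,.207]) 
        # terminal top guess: mouth centre + along lean
        k=(.207-.084)/C; t=np.array([k*S,y,.207])
        for e,c in((0,(0,0,255)),(.02,(255,0,255))):
            if j in(0,) : continue
            D([t+e*np.array([S,0,C])+np.array([a*C,b,-a*S]) for a,b in((.013,.04),(.013,-.04),(-.013,-.04),(-.013,.04))],c)
        D([[.02,y+.043,.084],[.02,y-.043,.084],[-.02,y-.043,.084],[-.02,y+.043,.084]],(255,255,0))
    a,b=(240,170) if n=="top" else (200,115)
    cv2.imwrite(f"pics/ov_{n}.png",im[b*4:b*4+600,a*4:a*4+800])
E
```

```text
[0.49001636 0.01584897 0.17257648] [-1.  -0.4  0.9 -1.4  1.9  0.7 -1.7  0.9]
scene dock [[372.3, 231.2], [205.7, 191.7], [226.8, 153.0], [384.7, 187.9]]
0 [[ 0.51886551 -0.14965549  0.084     ]] [[418. 225.]] [[235. 162.]]
1 [[ 0.49963275 -0.03931919  0.084     ]] [[376. 232.]] [[274. 170.]]
2 [[0.48039998 0.07101712 0.084     ]] [[334. 240.]] [[314. 179.]]
3 [[0.46116721 0.18135343 0.084     ]] [[291. 247.]] [[355. 188.]]
```

View pics/ov_top.png

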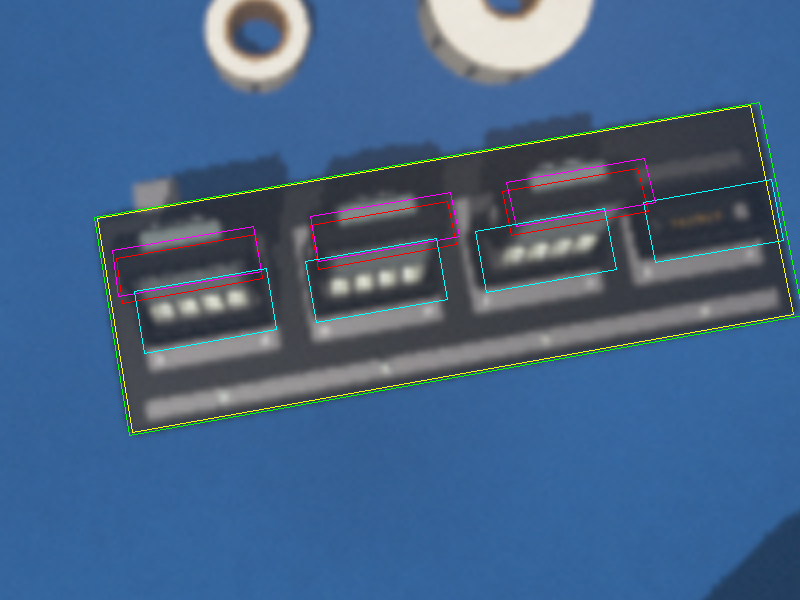

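View pics/ov_scene.png

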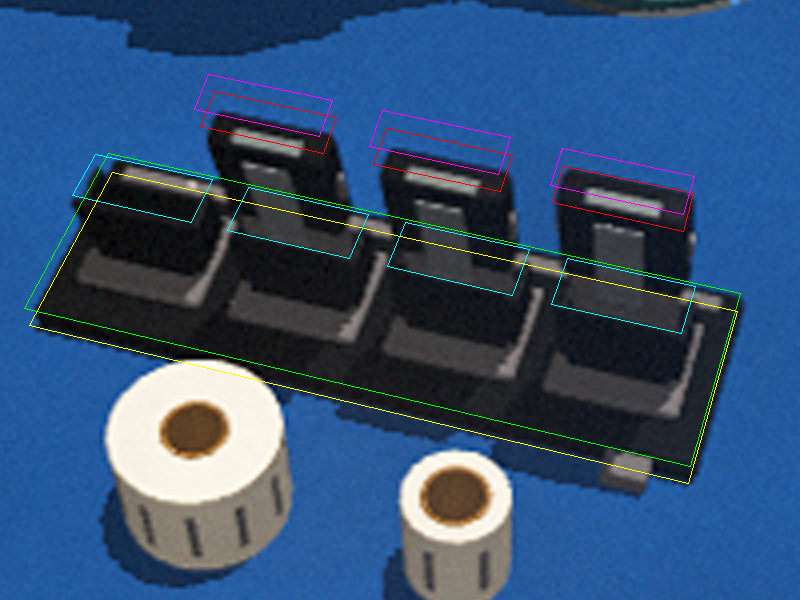

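The dock overlay fits, and the terminals' light top strips sit about 15 mm farther back than I assumed. The +y terminal's strip is about 18 zoomed px higher than in the other two, so it stands about 20 mm proud. Next I triangulate the strips.

```bash
python3 - <<'E'
from plant import *
from h import *
f=grab_frame("top");g=grab_frame("scene");T=dockT(np.load("dock.npy"))
t={1:(567,173),2:(377,208),3:(180,234)};s={1:(268,142),2:(443,180),3:(622,202)}
Ti=np.linalg.inv(T)
for j in t:
    a=np.array(t[j])/4+[240,170];b=np.array(s[j])/4+[200,115]
    r=least_squares(lambda p:np.r_[(proj(f,p)-a).ravel(),(proj(g,p)-b).ravel()],[.5,0,.2])
    print(j,r.x.round(4),"dock",tr(Ti,r.x).round(4),r.fun.round(1))
# seated model fit: shift of row
for q in("term_a","cup_free"):
  for n,F in(("top",f),("scene",g)):
    print(q,n,[(round(r["p"],2),np.round(r["rect"],1).tolist()) for r in silhouettes(q,F)])
E
```

```text
1 [ 0.54   -0.0291  0.2055] dock [[ 0.0415 -0.0529  0.2055]] [-1.   0.4 -1.1 -0.2]
2 [0.5198 0.0804 0.2038] dock [[0.0404 0.0585 0.2038]] [-1.   0.4 -1.2 -0.1]
3 [0.5046 0.1913 0.2233] dock [[0.0445 0.1703 0.2233]] [-0.7  0.3 -0.8 -0. ]
term_a top [(0.96, [337.2, 229.3, 34.3, 28.4]), (0.88, [379.9, 223.7, 40.5, 29.6]), (0.77, [285.4, 235.8, 34.4, 23.2])]
term_a scene [(0.95, [355.8, 177.3, 35.0, 43.4]), (0.91, [271.4, 159.8, 40.4, 39.0]), (0.86, [312.1, 169.7, 36.5, 37.2]), (0.75, [250.5, 230.5, 46.2, 48.2])]
cup_free top [(0.68, [415.9, 225.6, 42.0, 30.1]), (0.61, [285.2, 235.9, 36.8, 25.9]), (0.53, [379.5, 223.2, 38.6, 27.7])]
cup_free scene [(0.66, [240.1, 174.7, 42.4, 35.8]), (0.56, [455.3, 236.0, 78.2, 60.0])]
```

```bash
cat >> h.py <<'E'
from scipy.spatial.transform import Rotation as Ro
v=np.load("dock.npy");TD=dockT(v)
RL=TD[:3,:3]@np.array([[C,0,-S],[0,-1,0],[-S,0,-C]])  # tool aligned with terminal
RV=TD[:3,:3]@np.diag([1.,-1,-1])
TOP=tr(TD,[.0445,.1705,.2255])[0]
MOUTH=tr(TD,[.015,-.1655,.084])[0]
def delta(s,R,tip,over):
    """rotvec (deg) in the tool, then shift (cm) in the turned tool, to bring point `over` m ahead of TCP to tip"""
    R0=np.array(s["orientation"]);p=np.array(s["tcp_pos"])
    rv=np.degrees(Ro.from_matrix(R0.T@R).as_rotvec());d=R.T@(tip-over*R[:,2]-p)*100
    print("t",s["time"],"tcp",p.round(4),"turn",rv.round(2),"shift",d.round(2),"F",np.round(s["wrist_force"],1),"open",s["opening"])
E
python3 - <<'E'
from plant import *
from h import *
print(RL.round(3).tolist(),TOP,MOUTH);delta(get_state(),RL,TOP-RL[:,2]*.08,.073)
E
```

```text
[[0.964, 0.172, -0.205], [0.168, -0.985, -0.036], [-0.208, 0.0, -0.978]] [0.50457689 0.19145788 0.2255    ] [ 0.53321339 -0.14461681  0.084     ]
t 0.9 tcp [ 0.2507 -0.5725  0.3039] turn [  1.44 -11.94  13.71] shift [ 38.92 -70.9  -15.56] F [-0.  -0.1  0.5] open 0.08533634524341005
```

Call:
{"api": "send_rows", "payload": {"rows": [0.5,-4,4.6,0,0,-4,0,0.5,-4,4.6,0,0,-4,0,0.5,-4,4.6,0,0,-4,0,0,0,0,2,-4,-1,0,0,0,0,2,-4,-1,0]}}

```text
time: 1.52
tcp_pos: [0.2885, -0.4833, 0.4348]
orientation: [[0.964, 0.17, -0.206], [0.166, -0.985, -0.035], [-0.209, -0.001, -0.978]]
wrist_force: [-0.1, -0.1, 0.7]
opening: 0.0
grasp_force: 0.0
```

Call:
{"api": "send_rows", "payload": {"rows": [0,0,0,2,-4,0,0,0,0,0,2,-4,0,0,0,0,0,2,-4,0,0,0,0,0,2,-4,0,0,0,0,0,2,-4,0,0]}}

```text
time: 2.15
tcp_pos: [0.3505, -0.2692, 0.4139]
orientation: [[0.964, 0.17, -0.206], [0.166, -0.985, -0.035], [-0.209, -0.0, -0.978]]
wrist_force: [0.2, -0.4, 0.1]
opening: 0.0
grasp_force: 0.0
```

```bash
python3 - <<'E'
from plant import *
from h import *
delta(get_state(),RL,TOP-RL[:,2]*.08,.073)
E
```

```text
t 2.15 tcp [ 0.3505 -0.2692  0.4139] turn [-0.04  0.05 -0.08] shift [ 26.5  -42.74  -1.67] F [ 0.2 -0.4  0.1] open 4.517381299587532e-05
```

Call:
{"api": "send_rows", "payload": {"rows": [0,0,0,2.6,-4.2,0,0,0,0,0,2.6,-4.2,0,0,0,0,0,2.6,-4.2,0,0,0,0,0,2.6,-4.2,0,0,0,0,0,2.6,-4.2,0,0]}}

```text
time: 2.78
tcp_pos: [0.4402, -0.0406, 0.3869]
orientation: [[0.964, 0.17, -0.206], [0.166, -0.985, -0.035], [-0.209, -0.0, -0.978]]
wrist_force: [1.0, -0.4, -0.4]
opening: 0.0001
grasp_force: 0.0
```

Call:
{"api": "send_rows", "payload": {"rows": [0,0,0,2.6,-4.2,0,0,0,0,0,2.6,-4.2,0,0,0,0,0,2.6,-4.2,0,0,0,0,0,2.6,-4.2,0,0,0,0,0,2,-3,0,0]}}

```text
time: 3.4
tcp_pos: [0.526, 0.1757, 0.3608]
orientation: [[0.963, 0.171, -0.206], [0.168, -0.985, -0.035], [-0.209, -0.001, -0.978]]
wrist_force: [0.2, 0.0, -1.0]
opening: -0.0001
grasp_force: 0.0
```

```bash
python3 - <<'E'
from plant import *
from h import *
grab_frame("top");s=get_state();delta(s,RL,TOP-RL[:,2]*.08,.073)
w=grab_frame("wrist");print(w["fx"],w["cx"],w["cy"],np.round(w["tool_from_camera"],3).tolist(),w.keys())
cv2.imwrite("pics/w1.png",w["color"][...,::-1])
X=np.eye(4);X[:3,:3]=s["orientation"];X[:3,3]=s["tcp_pos"];W=X@np.array(w["tool_from_camera"])
print(proj(w,TOP,W))
E
```

```text
t 3.45 tcp [0.5263 0.1792 0.3601] turn [-0.14  0.1   0.17] shift [ 0.91 -1.58 -1.73] F [-5.1  3.2 -3. ] open 0.0002876781561175744
350.6104004388099 323.0145929146102 203.7938055033595 [[0.001, 0.945, 0.326, 0.083], [1.0, -0.0, -0.001, 0.0], [-0.001, 0.326, -0.945, -0.07], [0.0, 0.0, 0.0, 1.0]] dict_keys(['color', 'fx', 'fy', 'cx', 'cy', 'tool_from_camera', 'shot'])
[[297.14460509 208.41587552]]
```

View pics/w1.png

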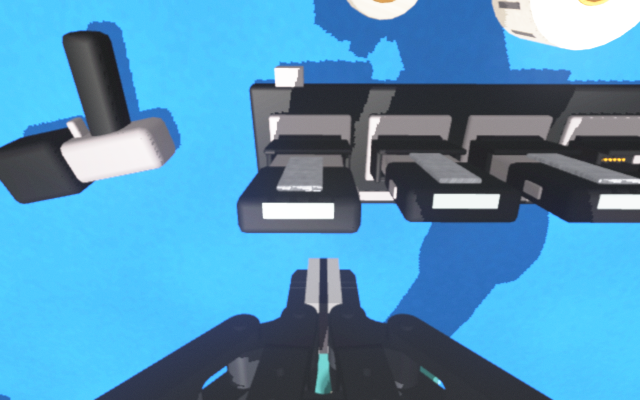

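The wrist view shows the proud terminal's top strip at (298,211), against a predicted (297,208). The target is confirmed, so I align and descend.

Call:
{"api": "send_rows", "payload": {"rows": [0,0,0,0.45,-0.8,0,0,0,0,0,0.45,-0.8,0,0,0,0,0,0,0,1.5,0,0,0,0,0,0,1.5,0,0,0,0,0,0,1,0]}}

```text
time: 4.12
tcp_pos: [0.5229, 0.1889, 0.3188]
orientation: [[0.963, 0.17, -0.207], [0.166, -0.985, -0.035], [-0.21, -0.0, -0.978]]
wrist_force: [-0.4, 0.4, 0.1]
opening: 0.0003
grasp_force: 0.0
```

```bash
python3 - <<'E'
from plant import *
from h import *
grab_frame("top");delta(get_state(),RL,TOP,.073)
E
```

```text
t 4.175 tcp [0.5226 0.1889 0.3179] turn [-0.04  0.19 -0.1 ] shift [ 0.23 -0.56  2.1 ] F [ 0.4  0.5 -1.2] open 0.00016085427139881574
```

Call:
{"api": "send_rows", "payload": {"rows": [0,0,0,0.2,-0.5,0.4,0,0,0,0,0,0,0.4,0,0,0,0,0,0,0.4,0,0,0,0,0,0,0.3,0,0,0,0,0,0,0.2,0]}}

```text
time: 4.8
tcp_pos: [0.5209, 0.1941, 0.303]
orientation: [[0.964, 0.17, -0.206], [0.166, -0.985, -0.035], [-0.209, -0.001, -0.978]]
wrist_force: [0.5, 0.4, 0.3]
opening: 0.0001
grasp_force: 0.0
```

Call:
{"api": "send_rows", "payload": {"rows": [0,0,0,0,0,0.2,0,0,0,0,0,0,0.2,0,0,0,0,0,0,0.2,0,0,0,0,0,0,0.2,0,0,0,0,0,0,0.2,0]}}

```text
time: 5.42
tcp_pos: [0.5189, 0.1938, 0.2935]
orientation: [[0.964, 0.17, -0.206], [0.166, -0.985, -0.035], [-0.209, -0.001, -0.978]]
wrist_force: [-1.3, -0.4, 5.5]
opening: 0.0004
grasp_force: 2.4
```

```bash
python3 - <<'E'
from plant import *
from h import *
delta(get_state(),RL,TOP-.02*np.array([S,0,C]),.073)
E
```

```text
t 5.425 tcp [0.5189 0.1938 0.2935] turn [-0.06  0.05 -0.08] shift [-0.   -0.08  1.65] F [-1.3 -0.4  5.5] open 0.000386997287779011
```

Call:
{"api": "send_rows", "payload": {"rows": [0,0,0,0,0,0.2,0,0,0,0,0,0,0.2,0,0,0,0,0,0,0.2,0,0,0,0,0,0,0.2,0,0,0,0,0,0,0.2,0]}}

```text
time: 6.05
tcp_pos: [0.5169, 0.1935, 0.2837]
orientation: [[0.964, 0.17, -0.206], [0.167, -0.985, -0.035], [-0.209, -0.001, -0.978]]
wrist_force: [-0.9, -0.8, 5.0]
opening: -0.0002
grasp_force: 2.4
```

Call:
{"api": "send_rows", "payload": {"rows": [0,0,0,0,0,0.1,0,0,0,0,0,0,0.1,0,0,0,0,0,0,0.1,0,0,0,0,0,0,0.1,0,0,0,0,0,0,0.1,0]}}

```text
time: 6.68
tcp_pos: [0.5158, 0.1933, 0.2786]
orientation: [[0.964, 0.17, -0.206], [0.167, -0.985, -0.035], [-0.209, -0.001, -0.978]]
wrist_force: [-0.1, -0.7, 5.7]
opening: 0.0003
grasp_force: 2.4
```

Call:
{"api": "send_rows", "payload": {"rows": [0,0,0,0,0,0.1,0,0,0,0,0,0,0.1,0,0,0,0,0,0,0.05,0,0,0,0,0,0,0.05,0,0,0,0,0,0,0,0]}}

```text
time: 7.3
tcp_pos: [0.5155, 0.1933, 0.277]
orientation: [[0.964, 0.17, -0.205], [0.166, -0.985, -0.035], [-0.208, -0.001, -0.978]]
wrist_force: [-2.8, -4.3, 23.5]
opening: -0.0
grasp_force: 11.1
```

Call:
{"api": "send_rows", "payload": {"rows": [0,0,0,0,0,-0.5,0,0,0,0,0,0,-2.5,0,0,0,0,0,0,-4,0,0,0,0,0,0,-4,0,0,0,0,0,0,-3,0]}}

```text
time: 7.92
tcp_pos: [0.5442, 0.1982, 0.4139]
orientation: [[0.964, 0.17, -0.206], [0.167, -0.985, -0.034], [-0.209, -0.001, -0.978]]
wrist_force: [-0.4, 0.9, 0.8]
opening: 0.0003
grasp_force: 0.0
```

```bash
python3 - <<'E'
from plant import *
from h import *
g=grab_frame("scene");f=grab_frame("top");cv2.imwrite("pics/s2.png",cv2.resize(g["color"][115:265,200:400,::-1],None,fx=4,fy=4,interpolation=2))
delta(get_state(),RV,MOUTH+[0,0,.18],.054)
E
```

```text
t 8.025 tcp [0.5448 0.1985 0.4151] turn [-0.1  11.86 -0.09] shift [-7.04 33.6   9.71] F [ 0.2  0.4 -0.3] open -7.954188135319824e-05
```

View pics/s2.png

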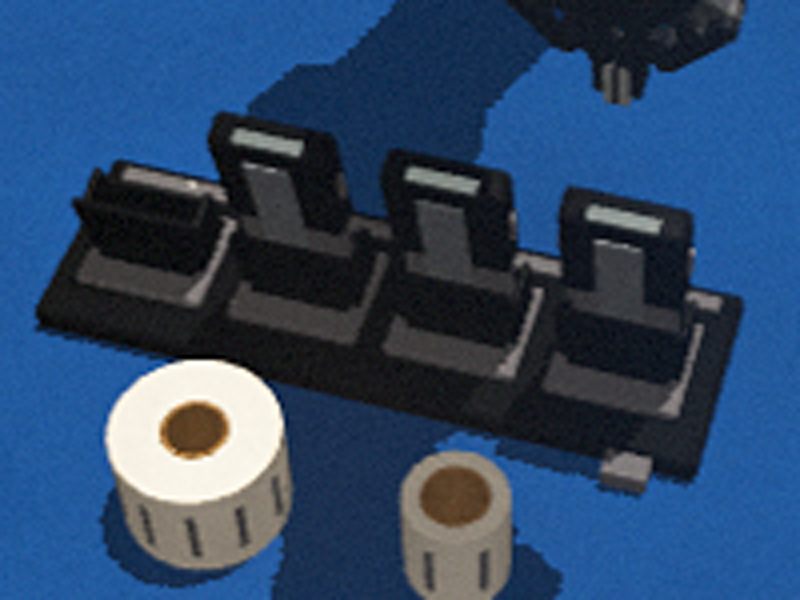

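The +y terminal's strip is now at (622,220). It lines up with the others at (443,180) and (268,142), so it is home. Next I move above the empty cup.

Call:
{"api": "send_rows", "payload": {"rows": [0,6,0,0,2,0,0,0,5.9,0,0,3.5,0,0,0,0,0,-1,4,0,0,0,0,0,-1,4,0,0,0,0,0,-1,4,0,0]}}

```text
time: 8.65
tcp_pos: [0.5437, 0.0192, 0.4117]
orientation: [[0.985, 0.17, -0.004], [0.17, -0.985, 0.0], [-0.004, -0.001, -1.0]]
wrist_force: [0.7, 0.3, 0.2]
opening: 0.0002
grasp_force: 0.0
```

Call:
{"api": "send_rows", "payload": {"rows": [0,0,0,-1,4,0,0,0,0,0,-1,4,0,0,0,0,0,-1,4,0,0,0,0,0,-1,3,0,0,0,0,0,0,1,0,0]}}

```text
time: 9.28
tcp_pos: [0.5314, -0.1458, 0.4116]
orientation: [[0.986, 0.168, -0.004], [0.168, -0.986, 0.0], [-0.004, -0.001, -1.0]]
wrist_force: [0.1, 0.2, 0.4]
opening: -0.0002
grasp_force: 0.0
```

```bash
python3 - <<'E'
from plant import *
from h import *
g=grab_frame("scene");s=get_state();delta(s,RV,MOUTH+[0,0,.055],.054)
w=grab_frame("wrist");X=np.eye(4);X[:3,:3]=s["orientation"];X[:3,3]=s["tcp_pos"];W=X@np.array(w["tool_from_camera"])
im=w["color"][...,::-1].copy()
Q=MOUTH+np.array([[.013,.043,0],[.013,-.043,0],[-.013,-.043,0],[-.013,.043,0]])@TD[:3,:3].T
cv2.polylines(im,[np.int32(proj(w,Q,W))],True,(0,255,0),1);print(proj(w,MOUTH,W))
cv2.imwrite("pics/w2.png",im)
E
```

```text
t 9.325 tcp [ 0.5318 -0.1459  0.4117] turn [-0.06  0.23 -0.22] shift [ 0.16 -0.1  21.87] F [-0.2 -0.7 -0.2] open 0.00011220523218233633
[[321.78279369 156.99332787]]
```

View pics/w2.png

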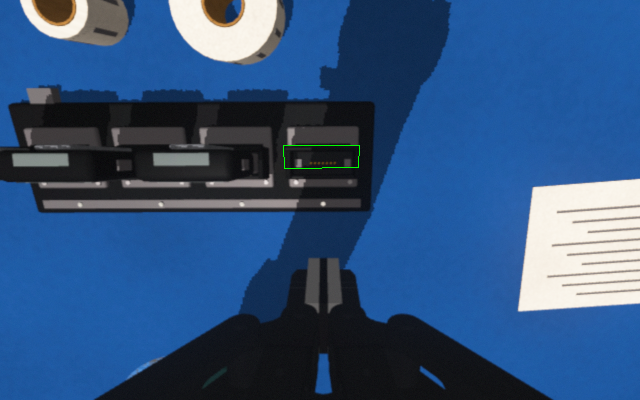

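The overlay lies on the empty cup's pocket, centred at about (322,157), so I descend.

Call:
{"api": "send_rows", "payload": {"rows": [0,0,0,0.15,-0.1,2,0,0,0,0,0,0,3.5,0,0,0,0,0,0,3.5,0,0,0,0,0,0,3.5,0,0,0,0,0,0,3,0]}}

```text
time: 10.0
tcp_pos: [0.5329, -0.1409, 0.2561]
orientation: [[0.985, 0.172, -0.004], [0.172, -0.985, 0.001], [-0.003, -0.002, -1.0]]
wrist_force: [-0.8, -0.0, -0.7]
opening: -0.0
grasp_force: 0.0
```

Call:
{"api": "send_rows", "payload": {"rows": [0,0,0,0,0,2.5,0,0,0,0,0,0,2,0,0,0,0,0,0,1,0,0,0,0,0,0,0.5,0,0,0,0,0,0,0,0]}}

```text
time: 10.62
tcp_pos: [0.5329, -0.1423, 0.1978]
orientation: [[0.985, 0.17, -0.003], [0.17, -0.985, 0.0], [-0.003, -0.001, -1.0]]
wrist_force: [0.2, -0.4, 0.5]
opening: 0.0001
grasp_force: 0.0
```

```bash
python3 - <<'E'
from plant import *
from h import *
g=grab_frame("scene");s=get_state();delta(s,RV,MOUTH+[0,0,.055],.054)
cv2.imwrite("pics/s3.png",cv2.resize(g["color"][80:230,180:380,::-1],None,fx=4,fy=4,interpolation=2))
E
```

```text
t 10.675 tcp [ 0.533  -0.1425  0.198 ] turn [-0.03  0.13 -0.08] shift [-0.01  0.21  0.5 ] F [-0.2  0.4 -0.1] open 0.000375504349997841
```

View pics/s3.png

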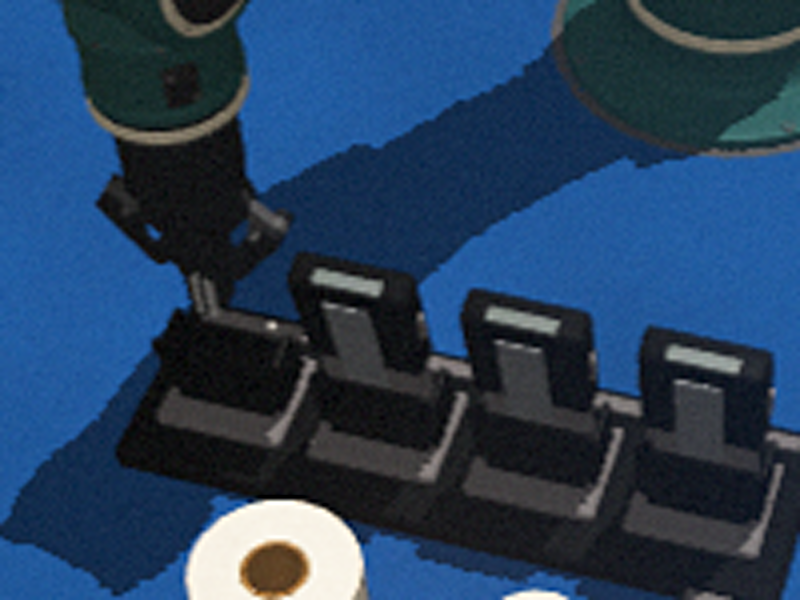

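The fingertips, at about (205,310), hang just above the empty cup, clear of the cup and its neighbour. I centre slightly and hold.

Call:
{"api": "send_rows", "payload": {"rows": [0,0,0,0,0.2,0.5,0,0,0,0,0,0,0,0,0,0,0,0,0,0,0,0,0,0,0,0,0,0,0,0,0,0,0,0,0]}}

```text
time: 11.3
tcp_pos: [0.5331, -0.1446, 0.1926]
orientation: [[0.985, 0.17, -0.003], [0.17, -0.985, 0.0], [-0.003, -0.001, -1.0]]
wrist_force: [0.4, 1.2, -0.4]
opening: -0.0002
grasp_force: 0.0
```

Call:
{"api": "send_rows", "payload": {"rows": [0,0,0,0,0,0,0,0,0,0,0,0,0,0,0,0,0,0,0,0,0,0,0,0,0,0,0,0,0,0,0,0,0,0,0]}}

```text
time: 11.92
tcp_pos: [0.533, -0.1446, 0.1925]
orientation: [[0.985, 0.17, -0.003], [0.17, -0.985, 0.0], [-0.003, -0.001, -1.0]]
wrist_force: [-0.9, -0.1, 0.1]
opening: 0.0003
grasp_force: 0.0
```

Call:
{"api": "send_rows", "payload": {"rows": [0,0,0,0,0,0,0,0,0,0,0,0,0,0,0,0,0,0,0,0,0,0,0,0,0,0,0,0,0,0,0,0,0,0,0]}}

```text
time: 12.55
tcp_pos: [0.533, -0.1446, 0.1925]
orientation: [[0.985, 0.17, -0.003], [0.17, -0.985, 0.0], [-0.003, -0.001, -1.0]]
wrist_force: [0.6, 0.3, 0.2]
opening: -0.0
grasp_force: 0.0
```

Call:
{"api": "send_rows", "payload": {"rows": [0,0,0,0,0,0,0,0,0,0,0,0,0,0,0,0,0,0,0,0,0,0,0,0,0,0,0,0,0,0,0,0,0,0,0]}}

```text
time: 13.18
tcp_pos: [0.533, -0.1446, 0.1926]
orientation: [[0.985, 0.17, -0.003], [0.17, -0.985, 0.0], [-0.003, -0.001, -1.0]]
wrist_force: [1.2, 0.3, -0.2]
opening: -0.0
grasp_force: 0.0
```

Call:
{"api": "send_rows", "payload": {"rows": [0,0,0,0,0,0,0,0,0,0,0,0,0,0,0,0,0,0,0,0,0,0,0,0,0,0,0,0,0,0,0,0,0,0,0]}}

```text
time: 13.8
tcp_pos: [0.5331, -0.1446, 0.1925]
orientation: [[0.985, 0.17, -0.003], [0.17, -0.985, 0.0], [-0.003, -0.001, -1.0]]
wrist_force: [0.1, -0.4, 0.8]
opening: -0.0002
grasp_force: 0.0
```

```bash
python3 - <<'E'
from plant import *
from h import *
delta(get_state(),RV,MOUTH+[0,0,.055],.054)
print(sign_off())
E
```

```text
t 13.8 tcp [ 0.5331 -0.1446  0.1925] turn [-0.05  0.17 -0.09] shift [ 0.02  0.   -0.05] F [ 0.1 -0.4  0.8] open -0.00018054276401415834
the job is handed in; nothing more can be done
None
```

I pushed the proud terminal (at the robot's left end of the row) down to its stop, with about 24 N at the last reading, and handed the job in at 13.8 s with the closed fingertips still pointing about 36 mm above the mouth of the empty cup at the other end, having held there over 2.5 s with no contact force showing; the hand-in returned no verdict.

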